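# Earthing check of an antistatic component bin

## Task

Take the orange spring-tipped probe out of its stand and, keeping it upright, touch its tip down on the copper strip of the upturned black bin just beside the green start mark, then draw it slowly (a few centimetres a second) along the strip, round the corner, to the silver disc in the yellow ring, always lightly pressed on the copper and without leaving the strip. Stop on the middle of the disc and hold the probe there still and upright with its plunger pushed in about half way, never rammed; the job finishes with the probe still held pressed there. Leave everything else on the bench alone.

Things in the scene. Friction and masses are not known exactly. Their poses are not given: they have to be found in the camera images.
- probe: The probe: orange square handle 24 x 24 mm, 65 mm tall, with a black top; under it a grey round nose 12 mm across and 30 mm long, and out of that a brass plunger 8 mm thick with a round end. Origin at the middle of the handle's underside (the shoulder); z points up, away from the tip; x, y square to its flat sides. 0.12 kg (varies).
- probe_grip (a point): Point on the probe's axis 35 mm above the shoulder, a good height at which to grip the handle across two flat sides.
- probe_tip (a point): The very end of the plunger, on the probe's axis, 54 mm below the shoulder when the plunger is out (89 mm below probe_grip).
- plunger (a joint): How far the sprung plunger is pushed into the probe, in m: 0 out, 0.014 fully in. Spring 0.35 N per mm, so half way (0.007) is about 2.5 N and fully in about 5 N, after which the probe is rigid.
- stand: Grey block 72 x 72 mm, 70 mm tall, on a black rubber foot 90 x 90 mm, fixed to the table, with a 16 x 16 mm square hole right through from its top. Origin at the middle of its underside. The probe starts in it, shoulder on its top, square to its sides, 54 mm of it hanging in the hole: lift it straight up at least 60 mm.
- bin: Black bin standing bottom up, fixed to the table: 240 mm (its y) by 170 mm (its x), flat top 75 mm above the table, with a 256 x 186 mm rim at the table. Origin at the middle of its underside, z up. On the flat top a copper strip 24 mm wide, flush, in an L: from strip_start along +y to strip_corner, then along -x to the spot. A green bar crosses the strip's first end.
- strip_start (a point): On the top face (75 mm above the table), on the strip's centre line, 11 mm past the middle of the 12 mm wide green start bar: where the tip touches down.
- strip_corner (a point): On the top face, on the strip's centre line where its two legs meet at a right angle, 130 mm from strip_start.
- spot (a point): On the top face, the middle of the silver disc (24 mm across, small red dot at its centre, yellow ring 36 mm across round it), at the end of the second leg, 90 mm from strip_corner. Flush with the top face to 2 mm.
- jar: Bystander: whitish jar with blue cap, 60 mm across, 85 mm tall, loose, stands near the stand; origin at the middle of its underside. Stand and jar may swap places.
- reel_white: Bystander: white component reel lying flat, 178 mm across, 12 mm thick, loose.
- reel_blue: Bystander: blue component reel lying flat, 178 mm across, 12 mm thick, loose.
- screwdriver: Bystander: screwdriver lying on the table, loose.
- brush: Bystander: brush lying on the table, loose.
- bottle: Bystander: white closed bottle, 60 mm across, 150 mm tall, loose.

How it is judged:
On the way, in this order (a step that is already met when the one before it is completed fails the run):
1. the tip of the held, upright probe touches down on the strip beside the green start mark (contact force between probe and bin above 0.2 N and angle between probe's own z axis and vertical below 0.2 rad and contact force between probe and the fingers above 1 N and horizontal distance between probe_tip and strip_start below 0.018 m), for 0.1 s.
2. the tip, still pressed on the strip, passes a point 30 mm along the first leg (contact force between probe and bin above 0.2 N and angle between probe's own z axis and vertical below 0.2 rad and contact force between probe and the fingers above 1 N and x of probe_tip in the frame of bin between 0.033 and 0.057 m and y of probe_tip in the frame of bin between -0.049 and -0.031 m), for 0.04 s.
3. the tip, still pressed on the strip, passes a point 60 mm along the first leg (contact force between probe and bin above 0.2 N and angle between probe's own z axis and vertical below 0.2 rad and contact force between probe and the fingers above 1 N and x of probe_tip in the frame of bin between 0.033 and 0.057 m and y of probe_tip in the frame of bin between -0.019 and -0.001 m), for 0.04 s.
4. the tip, still pressed on the strip, passes a point 90 mm along the first leg (contact force between probe and bin above 0.2 N and angle between probe's own z axis and vertical below 0.2 rad and contact force between probe and the fingers above 1 N and x of probe_tip in the frame of bin between 0.033 and 0.057 m and y of probe_tip in the frame of bin between 0.011 and 0.029 m), for 0.04 s.
5. the tip, still pressed, reaches the corner (contact force between probe and bin above 0.2 N and angle between probe's own z axis and vertical below 0.2 rad and contact force between probe and the fingers above 1 N and horizontal distance between probe_tip and strip_corner below 0.014 m), for 0.04 s.
6. the tip, still pressed on the strip, passes a point 30 mm along the second leg (contact force between probe and bin above 0.2 N and angle between probe's own z axis and vertical below 0.2 rad and contact force between probe and the fingers above 1 N and x of probe_tip in the frame of bin between 0.006 and 0.024 m and y of probe_tip in the frame of bin between 0.048 and 0.072 m), for 0.04 s.
7. the tip, still pressed on the strip, passes a point 60 mm along the second leg (contact force between probe and bin above 0.2 N and angle between probe's own z axis and vertical below 0.2 rad and contact force between probe and the fingers above 1 N and x of probe_tip in the frame of bin between -0.024 and -0.006 m and y of probe_tip in the frame of bin between 0.048 and 0.072 m), for 0.04 s.
8. the tip comes to rest on the middle of the silver disc, probe upright, plunger about half in (horizontal distance between probe_tip and spot below 0.009 m and value of joint plunger between 0.003 and 0.012 m and contact force between probe and bin between 0.5 and 7 N and angle between probe's own z axis and vertical below 0.14 rad and linear speed of probe below 0.02 m/s and contact force between probe and the fingers above 1 N and contact force between probe and stand below 0.05 N), for 0.2 s.
At the end, for the whole second after the job is handed in: The robot still holds the probe, upright within 8 degrees and still, its tip within 9 mm of the middle of the silver disc, the plunger pushed in 3 to 12 mm (force 0.5 to 7 N), and the probe not touching its stand (all of step 8); the arm keeps its last pose, push and grip.
It fails at once if the probe presses on the bin more than 3 mm clear of the strip and ring (tip's centre over 15 mm from the strip's centre line) (contact force between probe and bin above 0.2 N and not (x of probe_tip in the frame of bin between 0.03 and 0.06 m and y of probe_tip in the frame of bin between -0.092 and 0.075 m) and not (x of probe_tip in the frame of bin between -0.063 and 0.06 m and y of probe_tip in the frame of bin between 0.045 and 0.075 m)).
It fails at once if the probe moves faster than 0.12 m/s while touching the bin (contact force between probe and bin above 0.2 N and linear speed of probe above 0.12 m/s).
It fails at once if the probe leans more than 17 degrees while touching the bin (contact force between probe and bin above 0.2 N and angle between probe's own z axis and vertical above 0.3 rad).
It fails at once if the probe is rammed: more than 12 N on the bin (contact force between probe and bin above 12 N).
It fails at once if a bystander is moved by more than 20 mm (distance of any of jar, reel_white, reel_blue, screwdriver, brush, bottle from where it was at the start of the episode above 0.02 m).
It also fails if it takes over 48 s, if anything falls off the work surface, if the arm or the gripper's body presses on something with over 40 N, if the wrist force passes 120 N, or if a joint passes its speed limit or range.

## Robot

A 7-joint arm with a two-finger parallel gripper is mounted at the origin on the work surface. World frame = base frame: x ahead of the robot, y to its left, z up, the work surface at z = 0. Lengths are in m, angles in rad, forces in N, time in s.
With the tool pointing down it reaches from about 0.4 to 0.85 m from the base axis. Payload 6.9 kg.
Tool frame: the origin (TCP) lies midway between the tips of the shut fingers; the grasp point (between the pads) lies 19 mm behind it; z points along the fingers, y is the line along which they close (so a half turn about z gives the same grasp; the last joint's range is limited). The gripper opens to 85 mm and grips with 20 to 120 N. Pads are 22 mm wide; open, the fingers measure 114 mm over their backs; the gripper's body (76 mm by 85 mm) begins 54 mm behind the grasp point. The pads swing forward as they close: fully open they stand 13 mm farther back than shut.
Start: joints at [1.379, 0.507, -0.238, 1.5, 0.126, 1.149, -0.155], TCP at [0.183, -0.597, 0.231] pointing down, gripper open.
Joint ranges: [-3.08, 3.08], [-0.24, 2.05], [-1.43, 1.35], [0, 2.5], [-1.52, 4.66], [0.17, 1.96], [-2.89, 2.89]. Speed limits (rad/s): [2.39, 2.39, 3.14, 3.14, 3.14, 3.14, 3.14].

## Interface

Orientations are given as a unit quaternion [w, x, y, z].
In Python, from workcell import move_to, line_to, goto_joints, gripper_open, grab, hold, solve_ik, read_camera, MotionError, close_job, silhouettes, pinpoint, current_t, current_joint_positions, current_joint_velocities, current_joint_efforts, current_eef_pos, current_orientation, current_force, current_moment, current_grip_width, current_finger_force gives the robot as it stands. The module is installed in compiled form; this text tells all that it offers. Calls block until the motion is done:
- move_to(position, orientation): joint-space move of the TCP to a pose.
- line_to(position, frame=None, rate=0.15): straight line of the TCP; frame=None keeps the orientation; rate is the mean speed in m/s.
- goto_joints(angles): joint-space move.
- gripper_open() and grab(grip_force=None): open the fingers fully, or close them until they stop; grip_force is the grip in N (None keeps the last).
- hold(seconds).
- solve_ik(position, orientation): joint angles nearest the present ones, or None.
- read_camera(name): name is "scene" or "top" or "wrist"; returns a dict with "img" (420x560x3 uint8, red, green, blue), "z_map" (420x560 float32, m along the optical axis (not along the pixel's ray), 0 where there is no reading), "fx", "fy", "cx", "cy" (pixels), "position" and "rotation" of the camera in the world. Camera axes: x right, y up, looking along -z (the intrinsics and any distortion apply to the point x, -y, -z); pixel columns grow to the right and rows downward; lengths in m; the calibration is good to about 2 mm. The wrist camera is an equidistant fisheye: a pixel r from the principal point sees the ray r / f radians off the axis. A picture is of the moment at which its call begins.
A pose or a line that the arm cannot do raises MotionError and nothing moves.
- close_job(): hands the job in; it is judged then, once.
Trained networks look in the newest picture that a camera, given by its name, has taken for a name from the list of things; names that differ only in an ending like _2 or _b are one class to them, and where a whole thing is asked for, a point or a joint stands for the part that bears it (a point fixed in the world has none). Each returns a list of dicts, best first, with "score" (0 to 1); they miss things now and then, are a little off and sometimes report something else, mostly with a low value. They report only what shows in the picture. A call takes as long as a camera call.
- silhouettes(query, camera): "pixels" (420x560 bool, what is visible of it).
- pinpoint(query, camera): "xyz" ([x, y, z] in m, in world coordinates, good to about 4 mm: a listed point, or the origin of a listed thing).
Readings, each from a call of its own:
- current_t(): time.
- current_joint_positions(): joint angles.
- current_joint_velocities(): joint speeds.
- current_joint_efforts(): joint torques, N m.
- current_eef_pos(): TCP position.
- current_orientation(): TCP orientation.
- current_force(): force on the tool from outside, world axes, zero at the start.
- current_moment(): the same for the moment, N m.
- current_grip_width(): opening from 0.0 (shut) to 1.0 (fully open).
- current_finger_force(): force on a finger pad.
Only numpy, scipy, OpenCV 4.12 (cv2) and the standard library are available. Lean on these libraries where they do the work, as an engineer would, in place of code of your own. Each camera call takes 0.05 s, during which the arm holds its last target. There are 200 camera calls.

## Working session

There is one attempt and no reset: what is moved stays moved. The work goes in short steps, each a Python script; the robot and the scene stay as the last script left them, time stands still between calls to the robot, and variables do not carry over. Pictures are saved under pics/ and viewed, at most 10 in all, crops included, and the job is handed in when it is done.

```bash
mkdir -p pics; cat > h.py <<'E'
import numpy as np, cv2
from workcell import *
def save(c,n): cv2.imwrite(f'pics/{n}.png',c['img'][:,:,::-1])
def unproj(c,u,v,z):
    """pixel -> world point, pinhole, z = depth"""
    p=np.array([(u-c['cx'])/c['fx']*z,-(v-c['cy'])/c['fy']*z,-z])
    return np.array(c['position'])+np.array(c['rotation'])@p
E
python3 - <<'E'
from h import *
np.set_printoptions(precision=4,suppress=True)
for n in ['scene','top']:
    c=read_camera(n); save(c,n); print(n,c['position'],c['fx'],np.array(c['rotation']).tolist(),[k for k in c])
    for q in ['probe','probe_grip','stand','bin','strip_start','strip_corner','spot','jar','bottle']:
        print(q,[(np.array(d['xyz']).round(4),round(d['score'],2)) for d in pinpoint(q,n)[:2]])
print(current_eef_pos(),current_orientation(),current_t(),current_force())
E
```

```text
scene [ 0.8714 -0.3822  0.9881] 453.89501860546505 [0.9230269659085903, 0.2714849838152729, 0.08330733225335706, 0.2595708230160543] ['img', 'z_map', 'fx', 'fy', 'cx', 'cy', 'position', 'rotation']
probe [(array([ 0.5714, -0.3183,  0.0689]), 0.81)]
probe_grip [(array([ 0.5742, -0.3215,  0.1046]), 0.58), (array([ 0.7599, -0.2489,  0.0052]), 0.5)]
stand [(array([ 0.5728, -0.3197, -0.0009]), 0.84)]
bin [(array([0.5522, 0.033 , 0.0013]), 0.96)]
strip_start [(array([ 0.6036, -0.0362,  0.0713]), 0.76), (array([0.6018, 0.0924, 0.0767]), 0.56)]
strip_corner [(array([0.6029, 0.0923, 0.0752]), 0.81), (array([ 0.5562,  0.0315, -0.0008]), 0.27)]
spot [(array([0.5135, 0.0945, 0.0747]), 0.64)]
jar [(array([ 0.425 , -0.2326, -0.0037]), 0.69)]
bottle [(array([ 0.679 ,  0.3657, -0.0019]), 0.73)]
top [0.3712 0.0784 1.1549] 492.7174086770705 [-0.6973150169932433, -0.056116476464507535, 0.05437514002436213, 0.7124928436779222] ['img', 'z_map', 'fx', 'fy', 'cx', 'cy', 'position', 'rotation']
probe [(array([ 0.5709, -0.3208,  0.0705]), 0.51), (array([ 0.5777, -0.319 ,  0.1063]), 0.48)]
probe_grip [(array([ 0.579 , -0.3184,  0.1018]), 0.71)]
stand [(array([ 0.5723, -0.319 ,  0.0058]), 0.86)]
bin [(array([ 0.5581,  0.0369, -0.0014]), 0.67)]
strip_start [(array([ 0.5986, -0.0369,  0.0719]), 0.6)]
strip_corner [(array([0.6024, 0.0928, 0.0758]), 0.94)]
spot [(array([0.5113, 0.091 , 0.0728]), 0.83)]
jar [(array([ 0.4271, -0.2312, -0.0032]), 0.66), (array([ 0.7891,  0.0006, -0.0007]), 0.58)]
bottle [(array([ 0.6808,  0.3694, -0.0027]), 0.8)]
[ 0.1833 -0.5975  0.2313] [-0.      0.9889  0.1483  0.    ] 1.0 [0.3271 0.0039 0.3168]
```

View pics/top.png

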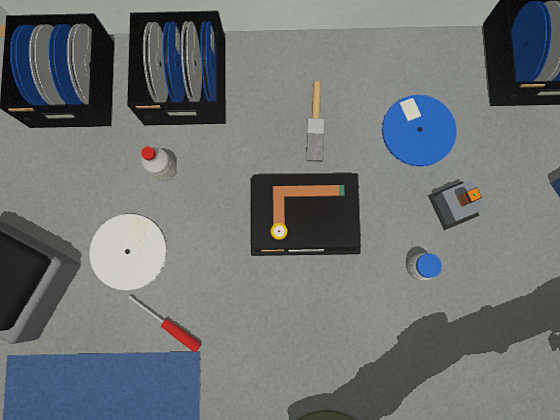

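View pics/scene.png

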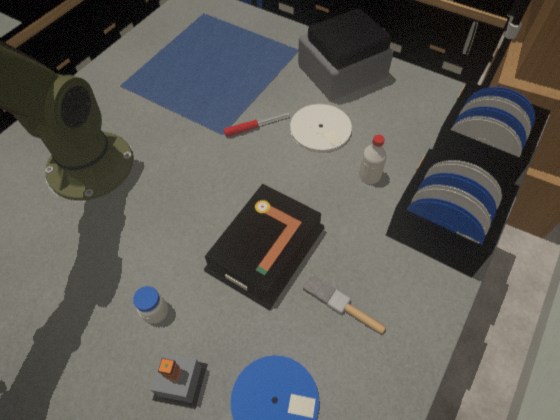

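The top view shows the green mark at about (341,190), the corner at (279,190), the disc at (279,231) and the rotated stand with the orange probe at about (465,200). The scene view agrees: disc (263,207), stand (178,378). Next I'll fit exact positions and yaws from colour and depth.

```bash
python3 - <<'E'
from h import *
np.set_printoptions(precision=4,suppress=True)
def ray(c,px,z):
    px=np.atleast_2d(px).astype(float)
    d=np.c_[(px[:,0]-c['cx'])/c['fx'],-(px[:,1]-c['cy'])/c['fy'],-np.ones(len(px))]@np.array(c['rotation']).T
    o=np.array(c['position']); return o+d*((z-o[2])/d[:,2])[:,None]
for n in ['top','scene']:
    c=read_camera(n); im=c['img']; hsv=cv2.cvtColor(im,cv2.COLOR_RGB2HSV).astype(int)
    b=silhouettes('bin',n)[0]['pixels']; b=cv2.morphologyEx(b.astype(np.uint8),cv2.MORPH_CLOSE,np.ones((9,9)))>0
    H,S,V=hsv[...,0],hsv[...,1],hsv[...,2]
    cop=b&(H<18)&(S>80)&(V>90); yel=b&(H>=20)&(H<35)&(S>120)&(V>120); gr=b&(H>40)&(H<90)&(S>80)&(V>60)
    for k,m in [('copper',cop),('yellow',yel),('green',gr)]:
        v,u=np.nonzero(m); w=ray(c,np.c_[u,v],0.075)[:,:2]; r=cv2.minAreaRect(w.astype(np.float32)*1000)
        print(n,k,len(u),'mean',w.mean(0),'rect',np.round(r[0],1),np.round(r[1],1),round(r[2],1))
        if k=='yellow': sp=np.array(r[0])
    # copper leg yaw: pixels by legs
    v,u=np.nonzero(cop); w=ray(c,np.c_[u,v],0.075)[:,:2]
    A=w[w[:,1]<0.07]; x=cv2.fitLine(A.astype(np.float32),cv2.DIST_L2,0,.01,.01).ravel(); print('leg1',x)
    B=w[w[:,0]<0.58]; x=cv2.fitLine(B.astype(np.float32),cv2.DIST_L2,0,.01,.01).ravel(); print('leg2',x)
    zm=c['z_map']; vv,uu=np.mgrid[:420,:560]
    P=np.stack([(uu-c['cx'])/c['fx']*zm,-(vv-c['cy'])/c['fy']*zm,-zm],-1)@np.array(c['rotation']).T+np.array(c['position'])
    near=(np.hypot(P[...,0]-.573,P[...,1]+.32)<.09)&(zm>0)
    for k,lo,hi in [('standtop',.06,.078),('probetop',.125,.15)]:
        m=near&(P[...,2]>lo)&(P[...,2]<hi)
        q=P[m]; r=cv2.minAreaRect(q[:,:2].astype(np.float32)*1000)
        print(n,k,len(q),q.mean(0),np.round(r[0],1),np.round(r[1],1),round(r[2],1))
    print('bin z',np.median(P[...,2][cop]))
E
```

```text
Traceback (most recent call last):
ValueError: matmul: Input operand 1 has a mismatch in its core dimension 0, with gufunc signature (n?,k),(k,m?)->(n?,m?) (size 4 is different from 3)
```

```bash
cat > h.py <<'E'
import numpy as np, cv2
from scipy.spatial.transform import Rotation as R
from workcell import *
np.set_printoptions(precision=4,suppress=True)
def save(c,n): cv2.imwrite(f'pics/{n}.png',c['img'][:,:,::-1])
def rot(q): return R.from_quat(np.roll(q,-1)).as_matrix()
def ray(c,px,z):
    px=np.atleast_2d(px).astype(float)
    d=np.c_[(px[:,0]-c['cx'])/c['fx'],-(px[:,1]-c['cy'])/c['fy'],-np.ones(len(px))]@rot(c['rotation']).T
    o=np.array(c['position']); return o+d*((z-o[2])/d[:,2])[:,None]
def cloud(c):
    zm=c['z_map']; vv,uu=np.mgrid[:420,:560]
    return np.stack([(uu-c['cx'])/c['fx']*zm,-(vv-c['cy'])/c['fy']*zm,-zm],-1)@rot(c['rotation']).T+np.array(c['position'])
E
python3 - <<'E'
from h import *
for n in ['top','scene']:
    c=read_camera(n); im=c['img']; hsv=cv2.cvtColor(im,cv2.COLOR_RGB2HSV).astype(int)
    b=silhouettes('bin',n)[0]['pixels']; b=cv2.morphologyEx(b.astype(np.uint8),cv2.MORPH_CLOSE,np.ones((9,9)))>0
    H,S,V=hsv[...,0],hsv[...,1],hsv[...,2]
    cop=b&(H<18)&(S>80)&(V>90); yel=b&(H>=20)&(H<35)&(S>120)&(V>120); gr=b&(H>40)&(H<90)&(S>80)&(V>60)
    for k,m in [('copper',cop),('yellow',yel),('green',gr)]:
        v,u=np.nonzero(m); w=ray(c,np.c_[u,v],0.075)[:,:2]; r=cv2.minAreaRect(w.astype(np.float32)*1000)
        print(n,k,len(u),'mean',w.mean(0),'rect',np.round(r[0],1),np.round(r[1],1),round(r[2],1))
    v,u=np.nonzero(cop); w=ray(c,np.c_[u,v],0.075)[:,:2]
    for k,A in [('leg1',w[w[:,1]<0.075]),('leg2',w[w[:,0]<0.585])]:
        print(k,cv2.fitLine(A.astype(np.float32),cv2.DIST_L2,0,.01,.01).ravel())
    P=cloud(c)
    near=(np.hypot(P[...,0]-.573,P[...,1]+.32)<.09)&(c['z_map']>0)
    for k,lo,hi in [('standtop',.06,.078),('probetop',.128,.15)]:
        q=P[near&(P[...,2]>lo)&(P[...,2]<hi)]
        if len(q)<4: print(k,len(q)); continue
        r=cv2.minAreaRect(q[:,:2].astype(np.float32)*1000)
        print(n,k,len(q),q.mean(0),np.round(r[0],1),np.round(r[1],1),round(r[2],1))
    print('bin z',np.median(P[...,2][cop]))
E
```

```text
top copper 1082 mean [0.5871 0.0519] rect [540.8  46.6] [171.4 148.3] 88.7
top yellow 118 mean [0.5127 0.0945] rect [512.6  94.1] [36.2 34.5] 43.7
top green 53 mean [ 0.6015 -0.0484] rect [601.5 -48.1] [11.2 23. ] 87.8
leg1 [ 0.004  -1.      0.602   0.0172]
leg2 [ 0.9944 -0.1061  0.552   0.0945]
top standtop 842 [ 0.5715 -0.3147  0.0695] [ 574.2 -320.2] [72.2 76.2] 21.1
top probetop 146 [ 0.5738 -0.319   0.1344] [ 574.2 -320.5] [24.1 28.2] 20.2
bin z 0.0750708038072111
scene copper 899 mean [0.5889 0.0495] rect [560.9  34.7] [148.7 105.6] 89.7
scene yellow 77 mean [0.51   0.0957] rect [510.4  96.4] [34.  34.5] 31.2
scene green 38 mean [ 0.5997 -0.0471] rect [599.8 -47.2] [23.5  8.4] 3.1
leg1 [0.004  1.     0.6008 0.016 ]
leg2 [ 0.9999 -0.01    0.5559  0.0957]
scene standtop 1131 [ 0.5796 -0.322   0.0705] [ 572.9 -319.8] [73.7 72.9] 20.7
scene probetop 204 [ 0.5741 -0.3202  0.1355] [ 573.3 -319.9] [25.7 25. ] 20.8
bin z 0.07685462058861225
```

```bash
cat >> h.py <<'E'
def down(deg): a=np.radians(deg)/2; return [0,np.cos(a),np.sin(a),0]
G=np.array([.574,-.320,.086]); Q=down(20.7)
E
python3 - <<'E'
from h import *
for k in (20.7,-69.3,110.7):
    print(k,[None if (s:=solve_ik(p,down(k))) is None else np.array(s) for p in ([.574,-.32,.2],[.574,-.32,.086],[.601,-.037,.18],[.512,.0945,.14])])
move_to([.574,-.32,.22],Q); print(current_t())
gripper_open()
c=read_camera('wrist'); save(c,'w1'); print([(d['xyz'],d['score']) for d in pinpoint('probe_grip','wrist')[:2]])
print(current_t(),current_eef_pos(),current_force())
E
```

```text
20.7 [array([ 0.6486,  0.5871, -0.3087,  1.4528,  0.1871,  1.1306, -0.9009]), array([ 0.6285,  0.6936, -0.2712,  1.5867,  0.2219,  0.8916, -0.9325]), array([ 0.3428,  0.5472, -0.519 ,  1.636 ,  0.304 ,  1.0397, -1.4781]), array([ 0.2515,  0.5171, -0.7201,  1.8976,  0.4337,  0.888 , -1.8939])]
-69.3 [array([ 0.4287,  0.577 ,  0.0739,  1.4562, -0.045 ,  1.11  , -2.2696]), array([ 0.406 ,  0.6878,  0.1127,  1.5901, -0.0936,  0.869 , -2.2265]), array([ 0.0845,  0.5103, -0.1004,  1.6396,  0.0584,  0.9946, -2.8154]), array([-0.8202,  0.6177,  0.9527,  1.9106, -0.6231,  0.942 , -2.347 ])]
110.7 [array([ 0.8438,  0.6421, -0.6733,  1.4499,  0.4134,  1.1938,  0.4765]), array([ 0.801 ,  0.74  , -0.5842,  1.5842,  0.4707,  0.9615,  0.4246]), array([ 0.5459,  0.6367, -0.896 ,  1.6333,  0.5373,  1.1363, -0.1263]), array([ 0.3813,  0.5857, -0.9509,  1.8962,  0.5798,  0.9635, -0.4776])]
3.05
[([0.5723, -0.3228, 0.1038], 0.86)]
3.3667 [ 0.5736 -0.3206  0.22  ] [-0.281  -0.1511  0.7723]
```

View pics/w1.png

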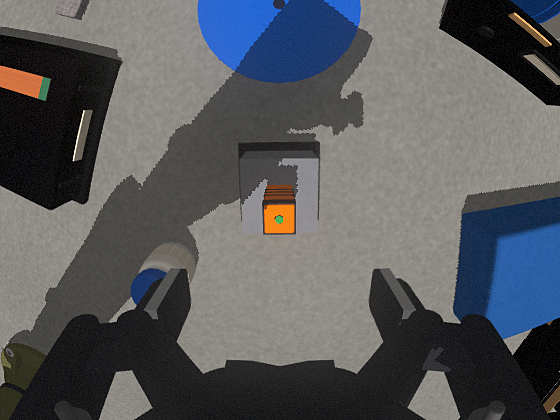

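The wrist view shows the probe at (279,219), square and centred between the fingers, with the jar clear at the lower left. I'll grasp and lift.

```bash
python3 - <<'E'
from h import *
line_to([.5735,-.3205,.086],Q,rate=.12); f0=np.array(current_force())
grab(60); hold(.2)
e=current_eef_pos(); print(e,current_grip_width(),current_finger_force(),f0,current_force())
line_to([e[0],e[1],e[2]+.1],Q,rate=.12); hold(.1)
print(current_t(),current_eef_pos(),current_grip_width(),current_finger_force(),current_force())
c=read_camera('wrist'); save(c,'w2')
for n in('wrist','scene','top'):
    read_camera(n); 
    for q in('probe_tip','probe_grip'): print(n,q,[(d['xyz'],d['score']) for d in pinpoint(q,n)[:1]])
np.save('ze.npy',e)
E
```

```text
[ 0.5737 -0.3206  0.0863] 0.27702783380757084 59.22183036804199 [-0.351  -0.0593 -0.5903] [ 0.1506 -0.52    4.1013]
6.5083 [ 0.5732 -0.3204  0.1852] 0.2755696742566328 58.801226019859314 [-0.4274 -0.3558 -1.8099]
wrist probe_tip [([0.5725, -0.3194, 0.1177], 0.5)]
wrist probe_grip [([0.5739, -0.3187, 0.2041], 0.67)]
scene probe_tip [([0.5688, -0.323, 0.1694], 0.52)]
scene probe_grip [([0.5739, -0.3223, 0.2057], 0.8)]
top probe_tip [([0.5098, 0.0933, 0.0694], 0.36)]
top probe_grip []
```

View pics/w2.png

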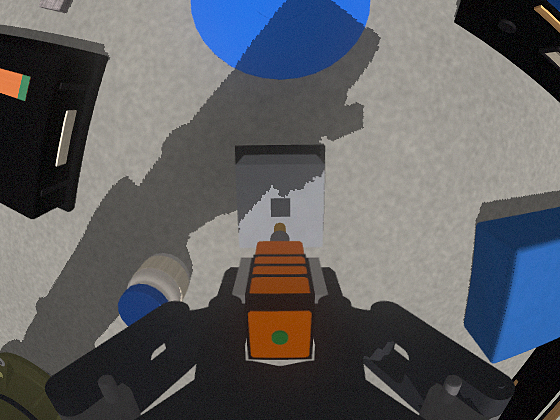

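The probe is held upright: its top is at (280,335), the tip at (279,230) above the hole at (280,207). Next I'll move over the start and check the alignment.

```bash
python3 - <<'E'
from h import *
line_to([.601,-.036,.186],Q,rate=.15); line_to([.601,-.036,.153],Q,rate=.1); hold(.2)
print(current_t(),current_eef_pos(),current_force(),R.from_quat(np.roll(current_orientation(),-1)).apply([0,0,1]))
c=read_camera('wrist'); save(c,'w3')
for q in('probe_tip','strip_start','strip_corner','spot'): print(q,[(d['xyz'],d['score']) for d in pinpoint(q,'wrist')[:1]])
c=read_camera('scene'); cv2.imwrite('pics/s3.png',cv2.resize(c['img'][150:320,180:350,::-1],None,fx=3.4,fy=3.4))
for q in('probe_tip',): print(q,[(d['xyz'],d['score']) for d in pinpoint(q,'scene')[:1]])
E
```

```text
9.75 [ 0.6015 -0.036   0.1537] [ 1.4858 -0.5186 -1.6697] [ 0.0013 -0.     -1.    ]
probe_tip [([0.5994, -0.0358, 0.0851], 0.49)]
strip_start []
strip_corner [([0.6018, 0.0903, 0.0731], 0.98)]
spot [([0.512, 0.093, 0.07], 0.64)]
probe_tip []
```

View pics/w3.png

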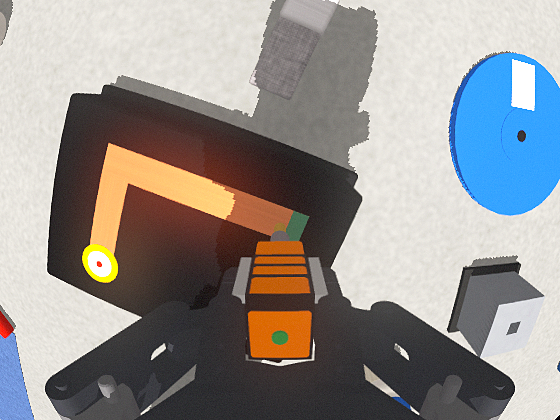

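View pics/s3.png

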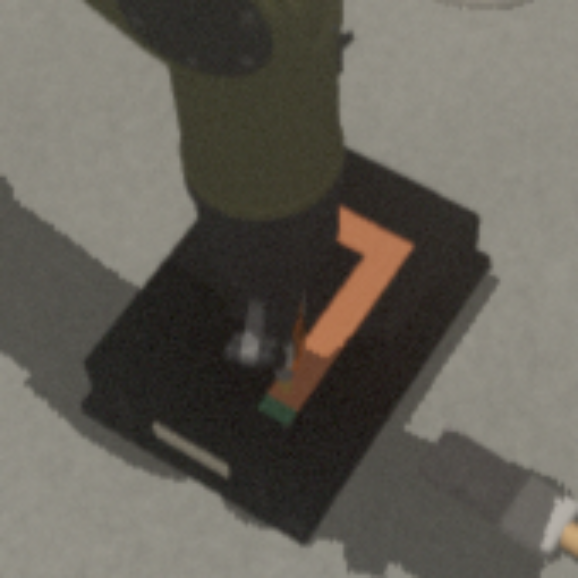

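The wrist view shows the probe just inside the green bar (297,226) over the strip. In the scene crop the tip is at (285,382), over the copper. I'll touch down step by step on force.

```bash
python3 - <<'E'
from h import *
hold(.1); b=np.mean([current_force() for _ in range(3)],0)
z=.150; 
while z>.1385:
    line_to([.6005,-.036,z],Q,rate=.02); f=np.array(current_force())-b
    print(round(z,4),current_eef_pos()[2].round(4) if hasattr(current_eef_pos()[2],'round') else current_eef_pos()[2],f)
    if f[2]>1.6: break
    z-=.0015
hold(.2); f=np.array(current_force())-b
print(current_t(),current_eef_pos(),f,current_grip_width()); np.save('st.npy',np.r_[b,z])
E
```

```text
0.15 0.1497 [-0.2228  0.7321 -0.6517]
0.1485 0.1484 [-0.4245  0.4391 -0.2688]
0.147 0.1469 [ 0.3575  0.7917 -0.0489]
0.1455 0.1454 [-0.4446 -0.2545  0.3545]
0.144 0.144 [0.0642 0.2739 0.1801]
0.1425 0.1425 [0.4784 0.1515 0.7475]
0.141 0.141 [-0.7437  0.7623  1.3084]
0.1395 0.1395 [1.2512 0.4508 2.2478]
12.45 [ 0.6006 -0.036   0.1396] [ 0.4688 -0.193   1.1956] 0.2740040313941422
```

```bash
python3 - <<'E'
from h import *
b=np.load('st.npy')[:3]
for p in [(.601,-.006),(.601,.024),(.6015,.054),(.6015,.0932),(.572,.0937),(.542,.094)]:
    line_to([*p,.1392],Q,rate=.03); print(round(current_t(),2),np.array(current_eef_pos()),(np.array(current_force())-b),current_grip_width())
c=read_camera('wrist'); save(c,'w4')
for q in('spot','probe_tip','probe_grip'): print(q,[(d['xyz'],d['score']) for d in pinpoint(q,'wrist')[:1]])
E
```

```text
13.6 [ 0.601  -0.0056  0.1392] [0.2319 0.7556 2.3804] 0.2719736627561231
14.75 [0.601  0.0245 0.1392] [-0.8334  0.4285  1.8817] 0.27427448825756784
15.9 [0.6015 0.0544 0.1392] [-0.7063  1.7016  1.8822] 0.2741286223240885
17.36 [0.6015 0.0933 0.1392] [-0.878  -0.9511  2.417 ] 0.27280356083410706
18.49 [0.5718 0.0937 0.1391] [0.4502 0.9127 2.1543] 0.27205372132028105
19.64 [0.5418 0.094  0.1391] [0.3916 0.4916 1.7721] 0.2688558704221125
spot [([0.5136, 0.0923, 0.0728], 0.75)]
probe_tip [([0.5365, 0.0958, 0.0777], 0.41)]
probe_grip [([0.5379, 0.0951, 0.1543], 0.89)]
```

View pics/w4.png

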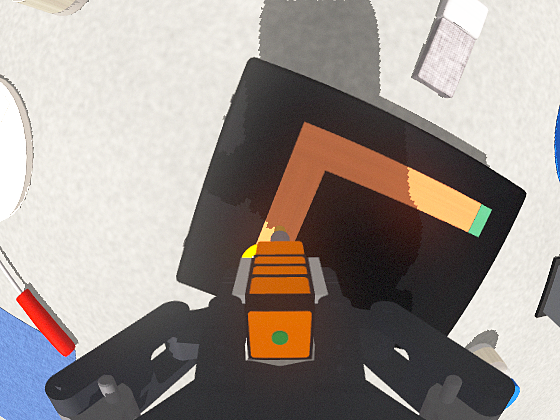

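The wrist view shows the probe upright on leg two, with the yellow ring appearing at (250,251) just ahead. I'll finish the run on the disc.

```bash
python3 - <<'E'
from h import *
b=np.load('st.npy')[:3]
line_to([.5132,.0938,.1385],Q,rate=.03); hold(.5)
print(round(current_t(),2),np.array(current_eef_pos()),np.mean([np.array(current_force())-b for _ in range(3)],0))
c=read_camera('wrist'); save(c,'w5')
for n in('wrist','scene','top'):
    if n!='wrist': c=read_camera(n)
    if n=='scene': cv2.imwrite('pics/s5.png',cv2.resize(c['img'][150:320,180:350,::-1],None,fx=3.4,fy=3.4))
    for q in('spot','probe_tip','probe_grip'): print(n,q,[(d['xyz'],d['score']) for d in pinpoint(q,n)[:1]])
E
```

```text
21.45 [0.5131 0.0938 0.1384] [-0.6499  0.2508  1.9958]
wrist spot [([0.5164, 0.0925, 0.0722], 0.7)]
wrist probe_tip [([0.5096, 0.094, 0.0755], 0.58)]
wrist probe_grip [([0.5128, 0.0957, 0.1544], 0.95)]
scene spot [([0.5137, 0.0948, 0.0742], 0.88)]
scene probe_tip []
scene probe_grip [([0.5168, 0.0951, 0.1583], 0.46)]
top spot [([0.7884, 0.0041, 0.0], 0.71)]
top probe_tip []
top probe_grip []
```

View pics/w5.png

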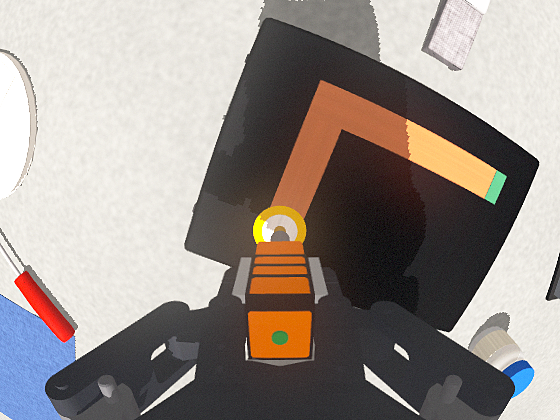

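View pics/s5.png

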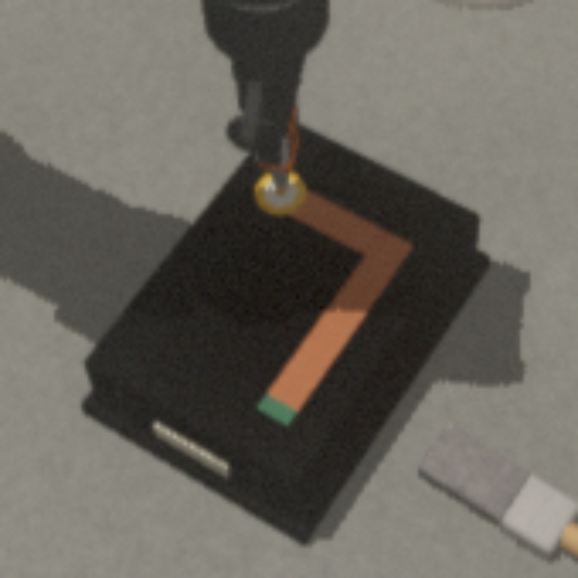

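Both views show the tip in the middle of the disc: wrist ring centre about (279,231) with the tip at (279,232), and scene ring (280,194) with the tip at (283,192). The force is about 2 N, so I'm handing in.

```bash
python3 -c "
from h import *
hold(.3); print(close_job(), current_t())"
```

```text
the job is handed in; nothing more can be done
the job is handed in; nothing more can be done
```

The job is handed in at about 22 s of the 48 s limit: the probe was drawn along the strip to the silver disc and is still held there upright, pressed with about 2 N; the verdict was not reported back to me.

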